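# Cap the vial and hold the slide flush on the sloped reader stage

## Task

The sample on the slide came from the vial left open: press that vial's flip cap shut first, leaving the other two shut. Then lift the slide carrier by its orange fin, set it squarely on the middle of the reader's sloped stage, tilting it by feel to the slope until both sprung bars are pressed in evenly, about half-way, without ramming them. Finish while still holding it there; leave the bottle, jar and dish alone.

Things in the scene. Friction and masses are not known exactly. Their poses are not given: they have to be found in the camera images.
- rack: Green vial rack fixed to the bench, 66 x 200 mm, 44 mm high; origin under its centre. Three vials stand in a row along its y axis, 58 mm apart, on a floor 8 mm above the bench.
- vial_a: The white vial whose blue cap stands open at the start, in any of the three places; fixed. 28 mm across, 58 mm tall, origin at the centre of its foot (8 mm above the bench). Its x axis points from the cap hinge across the mouth; the hinge lies along y, 18 mm to the -x side (the robot's side) of the origin, at the height of the mouth (58 mm above the origin).
- cap_a (a joint): Flip cap of vial_a, a blue disc 34 mm across, 5 mm thick, with a small tab ending 42 mm from the hinge. 0 = shut, flat over the mouth (top 5.5 mm above the mouth); pi/2 = upright; starts at 1.5 to 2.0 rad, leaning back towards the robot. A stiff hinge (0.02 N m) keeps it where it is left; no latch. Push it over, press it down.
- vial_b: Second vial, same size and axes, cap shut; fixed in the rack.
- cap_b (a joint): Flip cap of vial_b, starts shut (0 rad), leave shut.
- vial_c: Third vial, same size and axes, cap shut; fixed in the rack.
- cap_c (a joint): Flip cap of vial_c, starts shut (0 rad), leave shut.
- slide: Slide carrier lying on the bench, loose, about 80 g: aluminium plate 90 (x) x 40 (y) x 5 mm with two small glass windows. Origin at the centre of its underside. On top, in the middle, an upright orange fin 40 mm long (x), 10 mm thick (y), rising from 5 to 40 mm above the underside: the handle, pinched across its thickness. The carrier is alike turned by a half turn.
- stage: Reader stage, fixed: grey base 150 x 124 mm, upright cheeks at y = +-56 mm (86 mm high), white housing 46 mm high on its +x side. Origin under its middle. Between the cheeks a dark cradle plate is locked at a slope about the y axis, +x edge higher, upper side leaning to -x (the robot): 0.15 to 0.5 rad from level, not given, see or feel it. The carrier's y axis lies along this y, its length up the slope.
- stage_mid (a point): Point 90 mm above the stage's origin, on the cradle's tilt axis: the middle of the sloped contact face when both bars are pressed half-way; the middle of the carrier's underside belongs here. Its axes are those of the fixed base, not of the slope.
- bar_low (a joint): Lower sprung bar (yellow, round, 10 mm thick, 56 mm long, along y), 32 mm down the slope from stage_mid. 0 = out (its crest then 4.5 mm above the contact face through stage_mid, at right angles to the slope), 0.009 = bottomed; it slides at right angles to the slope. Spring: 1 N at first, plus 1 N per mm. Half-way is 0.0045.
- bar_high (a joint): Upper sprung bar (red), the same, 32 mm up the slope from stage_mid. The difference of the two readings over 64 mm tells how far the carrier is off the slope; pressed more on the upper bar means the carrier is too level.
- wash_bottle: White bottle with yellow label and blue cap, 56 mm across, 120 mm tall; leave alone. Origin under its centre.
- glass_jar: Small glass jar with white lid, 40 mm across, 60 mm tall; leave alone. Origin under its centre.
- petri: Flat petri dish, 60 mm across, 14 mm high; leave alone. Origin under its centre.

How it is judged (in metres and radians):
On the way, in this order (a step that is already met when the one before it is completed fails the run):
1. the open vial's cap is pressed shut (value of joint each of cap_a, cap_b, cap_c below 0.1 rad and height (world z) of slide below 0.01 m), for 0.2 s.
2. the slide carrier is lifted clear of the bench in the fingers (height (world z) of slide above 0.03 m and contact force between slide and the fingers above 1 N), for 0.2 s.
3. the carrier presses both sprung bars about half-way (value of joint bar_low between 0.0025 and 0.0068 m and value of joint bar_high between 0.0025 and 0.0068 m and distance between slide and stage_mid below 0.014 m and angle between the y axis of slide and the y axis of stage, either way round below 0.12 rad and angle between slide's own z axis and vertical below 1 rad and contact force between slide and stage above 3 N and contact force between slide and the fingers above 2 N), for 0.3 s.
At the end, for the whole second after the job is handed in: All three caps shut (under 0.1 rad); the carrier, fin up, is held in the fingers and presses on the stage, both bars pressed 2.5 to 6.8 mm, its underside's middle within 14 mm of the stage's middle point, its y axis within 0.12 rad of the stage's, at rest (all of step 3 and value of joint each of cap_a, cap_b, cap_c below 0.1 rad and linear speed of slide below 0.02 m/s); the arm keeps its last pose, push and grip.
It fails at once if the white bottle is moved by more than 25 mm (distance of wash_bottle from where it was at the start of the episode above 0.025 m).
It fails at once if the small jar is moved by more than 25 mm (distance of glass_jar from where it was at the start of the episode above 0.025 m).
It fails at once if the petri dish is moved by more than 25 mm (distance of petri from where it was at the start of the episode above 0.025 m).
It fails at once if a shut cap is flipped open (value of joint any of cap_b, cap_c above 0.4 rad).
It fails at once if the carrier is rammed on the stage (over 40 N) (contact force between slide and stage above 40 N).
It also fails if it takes over 58 s, if anything falls off the work surface, if the arm or the gripper's body presses on something with over 40 N, if the wrist force passes 120 N, or if a joint passes its speed limit or range.

## Robot

A 6-joint arm with a two-finger parallel gripper is mounted at the origin on the work surface. World frame = base frame: x ahead of the robot, y to its left, z up, the work surface at z = 0. Lengths are in m, angles in degrees, forces in N, time in s.
With the tool pointing down it reaches from about 0.4 to 0.825 m from the base axis. Payload 7 kg.
Tool frame: the origin (TCP) lies at the very end of the fingers, on their centre line; the grasp point (between the pads) lies 19 mm behind it (ctrl.grip_point_offset is the distance from the TCP to the grasp point, in m); x points along the fingers, z is the direction in which the jaws open and shut, and the axes are right-handed (so a half turn about x gives the same grasp; the last joint's range is limited). The gripper opens to 88 mm and grips with 3 to 60 N. Pads are 19 mm wide; open, the fingers measure 130 mm over their backs; the gripper's body (78 mm by 193 mm) begins 47 mm behind the grasp point.
Start: joints at [-55.457, 20.546, 0.682, 0, -70.136, -16.507], TCP at [0.209, -0.642, 0.227] pointing down, gripper open.
Joint ranges: [-176.03, 176.03], [-82.01, 121.73], [-58.28, 71.71], [-173.87, 95.51], [-174.79, -0.11], [-173.66, 173.66]. Speed limits (degrees/s): [136.94, 136.94, 172.46, 180, 180, 180].

## Interface

Orientations are given as [roll, pitch, yaw] about the fixed x, y, z axes, in that order (R = Rz(yaw) Ry(pitch) Rx(roll)).
In Python, from plant import get_obs, snapshot, calibration, close_job, ctrl gives the robot as it stands.
- The arm moves only by the tool move_arm, never from a script. Its argument "commands" is a list that holds one entry, the list of rows, each a list of 4 numbers: the shift along the tool's x, y, z in cm, then the turn about the tool's x in rad. In form: [[[dx, dy, dz, spin], ...]]. A call has 1 to 8 rows; each row shifts and turns the commanded pose from where the row before left it, along the tool's axes as they then stand; what a row does not reach is not made up. A row lasts 1/10 s, in which the tool goes at most 50 mm and 8.59 degrees, less where a joint would pass 70% of its speed; a pose out of reach is approached as far as the arm can. A call with a gripper value outside its range is refused whole. "jaw" is the finger opening in cm, from 0 to 8.76, set as the call begins (left out, the last holds). The fingers move at their own pace and stop on an object; the grip force is fixed at half the most. Time passes only in rows, so rows that do not move let the fingers close. It gives the time, the measured TCP pose, the force and the opening at its end, in the units of the state.
- get_obs(): the state, without advancing time (a new reading comes with each control period).
- snapshot(name): name is "side" or "top" or "wrist"; returns (picture, depth): 384x512x3 uint8, red, green, blue; 384x512 float32, m along the optical axis (not along the pixel's ray), 0 where there is no reading.
- calibration(name): a dict with "mtx" (3x3 intrinsics, pixels), "T" (4x4, takes a point from camera to world coordinates); the wrist camera has in their place "tool_from_camera" (4x4, takes a point from camera to tool coordinates, whose origin is the TCP and whose axes are the tool frame's). Camera axes: x right, y up, looking along -z (the intrinsics and any distortion apply to the point x, -y, -z); pixel columns grow to the right and rows downward; lengths in m; the calibration is good to about 2 mm. The wrist camera is an equidistant fisheye: a pixel r from the principal point sees the ray r / f radians off the axis. A picture is of the moment at which its call begins: read the wrist's pose just before it. calibration takes no time and is no camera call.
- close_job(): hands the job in, once; it reports no verdict.
The state is a dict: "clock": time; "joint_pos": joint angles; "qvel": joint speeds; "tau": joint torques, N m; "tool_pos": TCP position; "orientation": TCP orientation; "force": force on the tool from outside, world axes, zero at the start; "moment": the same for the moment, N m; "opening": finger opening in m.
Only numpy, scipy, OpenCV 4.12 (cv2) and the standard library are available. Lean on these libraries where they do the work, as an engineer would, in place of code of your own. Each camera call takes 0.05 s, during which the arm holds its last target. There are 200 camera calls.

## Working session

There is one attempt and no reset: what is moved stays moved. The work goes in short steps, Python scripts to look and compute and a tool call to move; the robot and the scene stay as the last step left them, time stands still between calls to the robot, and variables do not carry over. Pictures are saved under pics/ and viewed, about 8 in all and at most 12, crops included, and the job is handed in when it is done.

Besides the shell and the picture viewer there is one more tool, called after "Request:" as name(argument=value, ...), one argument or row to a line, values as JSON. move_arm: Moves the arm, as the interface text tells. Its arguments: {"type":"object","properties":{"commands":{"type":"array"},"jaw":{"type":"number"}},"required":["commands"]}

```bash
ls; mkdir -p pics; cat > h.py <<'E'
import numpy as np, cv2
from plant import get_obs, snapshot, calibration, close_job, ctrl
from scipy.spatial.transform import Rotation as Ro
def pts(name,d):
    c=calibration(name);K=np.array(c['mtx']);T=np.array(c['T'])
    v,u=np.mgrid[:d.shape[0],:d.shape[1]]
    P=np.stack([(u-K[0,2])/K[0,0]*d,-(v-K[1,2])/K[1,1]*d,-d],-1)
    return P@T[:3,:3].T+T[:3,3]
def look(name):
    im,d=snapshot(name); return im,d,pts(name,d)
E
python3 - <<'E'
from h import *
o=get_obs();print({k:np.round(v,4) for k,v in o.items()})
for n in ['top','side']:
    c=calibration(n);print(n,{k:np.round(v,3).tolist() if not isinstance(v,str) else v for k,v in c.items()})
    im,d,P=look(n);np.savez('s_'+n,im=im,d=d,P=P)
    cv2.imwrite(f'pics/{n}0.png',cv2.resize(im[:,:,::-1],(800,600)))
print(calibration('wrist'),ctrl.grip_point_offset)
E
```

```text
pics
{'clock': np.float64(0.0), 'joint_pos': array([-5.54558e+01,  2.05922e+01,  6.34400e-01, -2.21000e-02,
       -7.01356e+01, -1.65065e+01]), 'qvel': array([-0.1016,  0.0188,  0.0071,  0.0169, -0.0241,  0.0343]), 'tau': array([-5.00000e-04, -5.82716e+01,  2.93045e+01,  6.99710e+00,
        6.90000e-03, -1.00000e-04]), 'tool_pos': array([ 0.2088, -0.6414,  0.2256]), 'orientation': array([  3.9714,  89.9043, 112.0015]), 'force': array([-1.168 , -0.3592,  0.0133]), 'moment': array([ 0.0213, -0.0239,  0.0226]), 'opening': np.float64(0.0877)}
top {'mtx': [[434.691, 0.0, 255.298], [0.0, 434.691, 186.401], [0.0, 0.0, 1.0]], 'T': [[-0.015, 0.981, -0.194, 0.393], [-1.0, -0.01, 0.025, 0.031], [0.022, 0.195, 0.981, 1.028], [0.0, 0.0, 0.0, 1.0]]}
side {'mtx': [[474.471, 0.0, 253.354], [0.0, 474.471, 190.924], [0.0, 0.0, 1.0]], 'T': [[-0.99, 0.093, -0.103, 0.448], [-0.138, -0.571, 0.81, 1.065], [0.016, 0.816, 0.578, 0.843], [0.0, 0.0, 0.0, 1.0]]}
{'mtx': array([[297.31863964,   0.        , 256.63764803],
       [  0.        , 297.31863964, 190.59097438],
       [  0.        ,   0.        ,   1.        ]]), 'tool_from_camera': array([[ 5.18532287e-04,  2.63403647e-01, -9.64685571e-01,
        -1.57278183e-01],
       [ 5.96544469e-06,  9.64685699e-01,  2.63403685e-01,
         7.12152858e-02],
       [ 9.99999866e-01, -1.42338094e-04,  4.98649362e-04,
         2.55987175e-04],
       [ 0.00000000e+00,  0.00000000e+00,  0.00000000e+00,
         1.00000000e+00]])} 0.0188
```

View pics/top0.png

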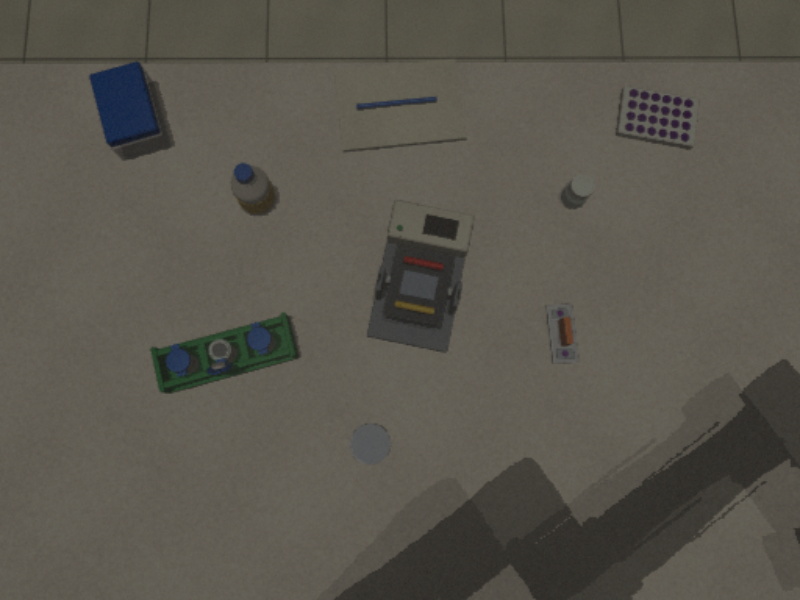

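View pics/side0.png

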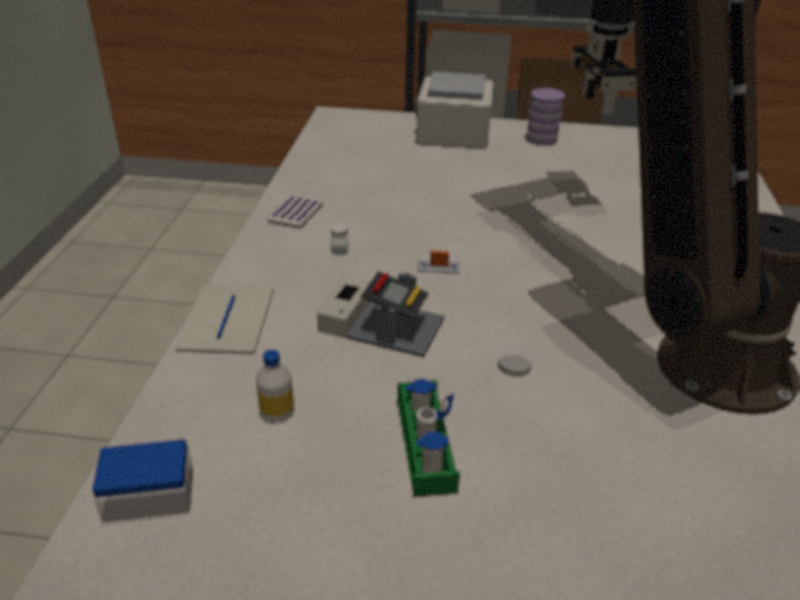

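Top view: rack at (225,353), with the middle vial (219,350) open and its cap upright at (217,368). The slide is at (563,333), the stage at (420,285), with the red bar at (424,264) and the yellow bar at (414,307). The dish is at (370,443). The side view agrees.

```bash
cat > m.py <<'E'
from h import *
for n in ['top','side']:
    f=np.load(f's_{n}.npz');im,P=f['im'],f['P'];hsv=cv2.cvtColor(im,cv2.COLOR_RGB2HSV);H,S,V=[hsv[...,i].astype(int) for i in range(3)]
    X,Y,Z=[P[...,i] for i in range(3)]
    ws=(X>.25)&(X<.9)&(abs(Y)<.6)&(Z<.2)
    M=dict(green=(H>45)&(H<80)&(S>100),blue=(H>100)&(H<125)&(S>90),orange=(H>3)&(H<15)&(S>140)&(V>60)&(Y<-.1),red=((H<4)|(H>174))&(S>150)&(Y>-.15),yel=(H>18)&(H<30)&(S>150)&(V>60)&(Y>-.1)&(Y<.15))
    for k,m in M.items():
        m=(m&ws).astype(np.uint8)
        nc,lab,st,ce=cv2.connectedComponentsWithStats(m,connectivity=8)
        for i in range(1,nc):
            if st[i,4]<12: continue
            q=P[lab==i];r=cv2.minAreaRect(q[:,:2].astype(np.float32)*1000)
            c0=q.mean(0);w,vv=np.linalg.eigh(np.cov((q-c0).T))
            print(n,k,st[i,4],'px',ce[i].round(1),'mean',c0.round(4),'z5-95',np.percentile(q[:,2],[5,50,95]).round(3),'rect',np.round(r[0],1),np.round(r[1],1),round(r[2],1),'dir',vv[:,2].round(3),'nrm',vv[:,0].round(3))
E
python3 m.py
```

```text
top green 33 px [151.9 211.7] mean [0.5321 0.2422 0.0422] z5-95 [0.039 0.042 0.045] rect [530.1 240.9] [15.4 31.2] 20.1 dir [-0.242  0.97   0.021] nrm [0.334 0.063 0.94 ]
top green 16 px [139.8 214.5] mean [0.5261 0.2695 0.042 ] z5-95 [0.039 0.042 0.045] rect [525.1 269.4] [ 6.5 17.8] 7.3 dir [-0.042  0.996  0.075] nrm [ 0.584  0.086 -0.807]
top green 86 px [127.3 224.7] mean [0.5034 0.2969 0.0407] z5-95 [0.038 0.042 0.044] rect [497.9 300.6] [46.8 25.9] 13.7 dir [-0.866 -0.499 -0.022] nrm [-0.405  0.676  0.616]
top green 53 px [155.1 225.4] mean [0.5013 0.2347 0.0391] z5-95 [0.01  0.042 0.044] rect [502.6 237.5] [43.  20.2] 16.5 dir [-0.94  -0.187  0.284] nrm [-0.07   0.923  0.377]
top green 56 px [101.3 226.5] mean [0.4997 0.3542 0.0432] z5-95 [0.04  0.043 0.046] rect [495.1 351. ] [27.8 25. ] 5.9 dir [-0.847  0.525  0.089] nrm [ 0.076 -0.046  0.996]
top green 114 px [112.4 242.3] mean [0.4644 0.3286 0.04  ] z5-95 [0.009 0.043 0.046] rect [472.1 320.8] [30.  68.4] 17.3 dir [ 0.068 -0.993  0.099] nrm [0.916 0.101 0.387]
top blue 1091 px [79.7 72.7] mean [0.8594 0.4151 0.0701] z5-95 
[... 2551 characters left out ...]
de blue 1236 px [ 96.8 299.1] mean [0.8591 0.4264 0.0696] z5-95 [0.06  0.071 0.073] rect [864.9 418.6] [93.  77.8] 16.8 dir [-0.728 -0.685  0.03 ] nrm [-0.025  0.07   0.997]
side orange 88 px [280.7 164.9] mean [ 0.5262 -0.2382  0.0266] z5-95 [0.011 0.027 0.041] rect [ 525.7 -237.9] [12.6 32.6] 86.7 dir [-0.256  0.044  0.966] nrm [-0.011  0.999 -0.049]
side red 52 px [242.8 181.2] mean [ 0.6162 -0.0204  0.099 ] z5-95 [0.088 0.101 0.104] rect [617.6 -26.8] [59.5 15.5] 74.6 dir [0.229 0.973 0.026] nrm [ 0.967 -0.231  0.112]
side yel 53 px [263.8 189.6] mean [ 0.5554 -0.0091  0.085 ] z5-95 [0.074 0.087 0.09 ] rect [556.7 -17.9] [66.9 14.8] 77.7 dir [0.174 0.979 0.109] nrm [ 0.952 -0.196  0.236]
```

Request:
move_arm(
  commands=[
    [[0,-4,3,0],[0,-4,3,0],[0,-4,3,0],[0,-4,3,0],[0,-4,3,0],[0,-4,3,0],[0,-4,3,0],[0,-4,3,0.06]],
  ],
  jaw=0,
)

```text
clock: 0.9
tool_pos: [0.4396, -0.3126, 0.2265]
orientation: [-61.3, 90.0, 43.3]
force: [1.4, -0.5, -0.3]
opening: 0.029
```

```bash
cat >> h.py <<'E'
def wrist(tag):
    o=get_obs();im,d=snapshot('wrist');c=calibration('wrist');K=c['mtx']
    R=Ro.from_euler('xyz',o['orientation'],degrees=True).as_matrix()
    v,u=np.mgrid[:384,:512];a=(u-K[0,2])/K[0,0];b=(v-K[1,2])/K[1,1];r=np.hypot(a,b)+1e-9
    s=np.tan(np.minimum(r,1.5))/r
    P=np.stack([a*s*d,-b*s*d,-d],-1)@c['tool_from_camera'][:3,:3].T+c['tool_from_camera'][:3,3]
    P=P@R.T+o['tool_pos'];P[d==0]=np.nan
    cv2.imwrite(f'pics/{tag}.png',im[:,:,::-1]);np.savez('s_'+tag,im=im,d=d,P=P)
    return im,d,P,o
def rect(q): 
    r=cv2.minAreaRect((q[:,:2]*1000).astype(np.float32));return np.round(r[0],1),np.round(r[1],1),round(r[2],1)
E
cat > m2.py <<'E'
from h import *
def ana(tag,im,P):
    hsv=cv2.cvtColor(im,cv2.COLOR_RGB2HSV).astype(int);H,S,V=[hsv[...,i] for i in range(3)]
    X,Y,Z=[P[...,i] for i in range(3)]
    def box(x0,x1,y0,y1,z0,z1): return (X>x0)&(X<x1)&(Y>y0)&(Y<y1)&(Z>z0)&(Z<z1)
    B=box(.48,.72,-.13,.09,-.01,.13)
    for k,m in dict(fin=box(.49,.57,-.27,-.21,.034,.046),plate=box(.46,.6,-.3,-.18,.0035,.046),housing=B&(Z>.041)&(Z<.051)&(X>.6),base=B&(Z>.006),cheeks=B&(Z>.078)&(Z<.092)&(S<80),
       red=((H<5)|(H>172))&(S>130)&B,yel=(H>17)&(H<32)&(S>130)&B).items():
        q=P[m]
        if len(q)<8: continue
        if k in('plate','base'):
            nc,lab,st,_=cv2.connectedComponentsWithStats(m.astype(np.uint8));i=1+np.argmax(st[1:,4]);q=P[lab==i]
        print(tag,k,len(q),rect(q),'mean',q.mean(0).round(4),'zmax',np.percentile(q[:,2],97).round(4))
    R0=(np.hypot(X-.5865,Y+.018)<.022)&(Z>.05)
    q=P[R0];c=q.mean(0);w,v=np.linalg.eigh(np.cov((q-c).T));n=v[:,0]*np.sign(v[2,0]);print(tag,'cradle',len(q),c.round(4),'n',n.round(3),'slope',np.arccos(n[2]).round(3),'yaw',np.degrees(np.arctan2(-n[1],-n[0])).round(1))
if __name__=='__main__':
    for n in ['top','side']:
        f=np.load(f's_{n}.npz');ana(n,f['im'],f['P'])
    im,d,P,o=wrist('w1');ana('w1',im,P)
E
python3 m2.py
```

```text
top fin 84 (array([ 529. , -242.3]), array([38.3, 11.5]), 1.7) mean [ 0.5284 -0.2419  0.0394] zmax 0.0426
top plate 545 (array([ 529.5, -242.7]), array([92.4, 42.9]), 1.6) mean [ 0.5276 -0.2402  0.0127] zmax 0.0414
top housing 1223 (array([656.5, -39.8]), array([127.6, 125.1]), 84.3) mean [ 0.6865 -0.0439  0.0462] zmax 0.0497
top base 4604 (array([616. , -26.8]), array([124. , 208.4]), 77.8) mean [ 0.6097 -0.0259  0.0508] zmax 0.093
top cheeks 1030 (array([602.7, -24.5]), array([119.7,  77.3]), 76.4) mean [ 0.6034 -0.024   0.0846] zmax 0.0912
top red 86 (array([618.3, -27.3]), array([53.7,  8. ]), 78.0) mean [ 0.6179 -0.0271  0.1014] zmax 0.1045
top yel 90 (array([557.3, -13.3]), array([53.8,  8.1]), 77.6) mean [ 0.5572 -0.0133  0.0867] zmax 0.0892
top cradle 318 [ 0.5866 -0.018   0.0803] n [-0.252  0.042  0.967] slope 0.258 yaw -9.4
side fin 45 (array([ 526.1, -241.4]), array([38.8, 15.5]), 5.1) mean [ 0.5248 -0.2399  0.0393] zmax 0.0439
side plate 310 (array([ 525.7, -247.6]), array([90.7, 96.6]), 79.8) mean [ 0.5252 -0.2387  0.0153] zmax 0.0419
side housing 506 (array([652.3, -36.
[... 1619 characters left out ...]
len(q),c.round(4),'n',n.round(3),'slope',np.arccos(n[2]).round(3),'yaw',np.degrees(np.arctan2(-n[1],-n[0])).round(1))
  c *= np.true_divide(1, fact)
  c *= np.true_divide(1, fact)
Traceback (most recent call last):
  File "m2.py", line 19, in <module>
    im,d,P,o=wrist('w1');ana('w1',im,P)
                         ~~~^^^^^^^^^^^
  File "m2.py", line 15, in ana
    q=P[R0];c=q.mean(0);w,v=np.linalg.eigh(np.cov((q-c).T));n=v[:,0]*np.sign(v[2,0]);print(tag,'cradle',len(q),c.round(4),'n',n.round(3),'slope',np.arccos(n[2]).round(3),'yaw',np.degrees(np.arctan2(-n[1],-n[0])).round(1))
                            ~~~~~~~~~~~~~~^^^^^^^^^^^^^^^^^
numpy.linalg.LinAlgError: Eigenvalues did not converge
```

View pics/w1.png

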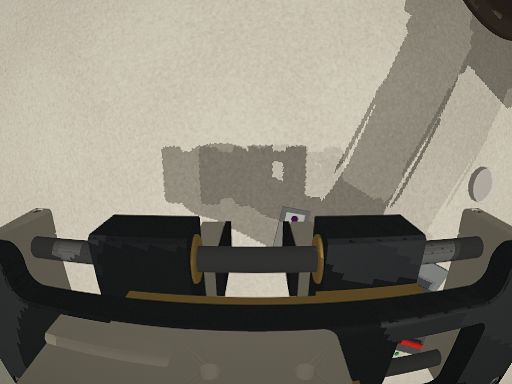

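Request:
move_arm(
  commands=[
    [[0,-1.4,4,0],[0,-1.4,4,0],[0,-1.4,4,0],[0,-1.4,4,0],[0,-1.4,4,0],[0,-1.4,4,0],[0,-1.4,4,0],[0,-1.4,4,0]],
  ],
  jaw=0,
)

```text
clock: 1.75
tool_pos: [0.4663, 0.025, 0.2266]
orientation: [-55.7, 90.0, 48.9]
force: [1.1, 0.1, 0.5]
opening: 0.0006
```

Request:
move_arm(
  commands=[
    [[0,-0.3,4,0],[0,-0.3,4,0],[0,-0.3,4,0],[0,-0.3,4,0],[0,-0.3,4,0],[0,0,2.2,0],[0,0,0,0],[0,0,0,0]],
  ],
  jaw=0,
)

```text
clock: 2.55
tool_pos: [0.4248, 0.2421, 0.2262]
orientation: [120.5, 89.9, -134.9]
force: [-0.2, -0.6, 0.4]
opening: 0.0009
```

Request:
move_arm(
  commands=[
    [[3,0,0,0],[3,0,0,0],[3,0,0,0],[3,0,0,0],[2,0,0,0],[0,0,0,0],[0,0,0,0]],
  ],
)

```text
clock: 3.25
tool_pos: [0.4256, 0.2413, 0.087]
orientation: [156.0, 90.0, -99.4]
force: [-0.5, 0.7, 0.2]
opening: 0.0001
```

```bash
python3 - <<'E'
from h import *
im,d,P=look('side');cv2.imwrite('pics/s1.png',cv2.resize(im[200:320,200:360,::-1],(800,600)));print(get_obs()['tool_pos'],get_obs()['force'])
E
```

```text
[0.42595252 0.24193098 0.08760974] [-0.50650718 -0.28330432 -0.51616677]
```

View pics/s1.png

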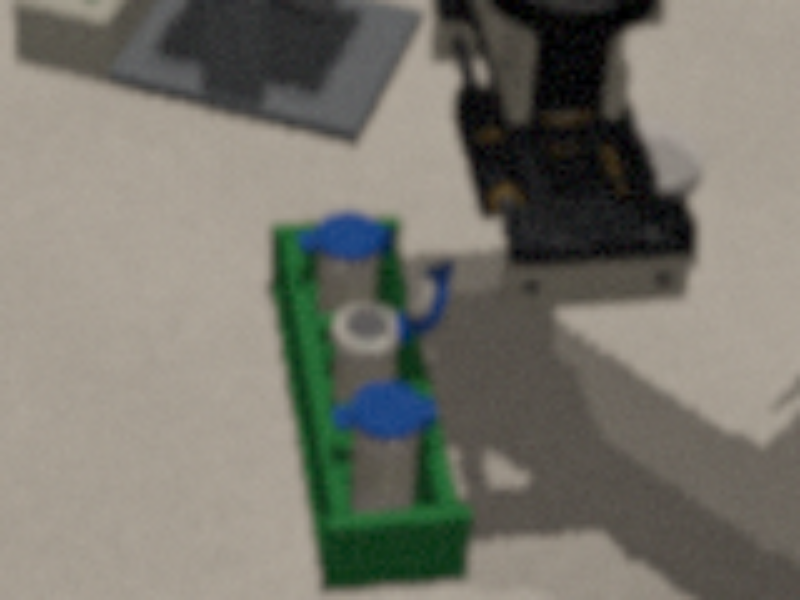

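The side crop shows the closed fingers (600,270) behind the open cap (435,290), with the vial mouth at (365,325). Now I push forward.

Request:
move_arm(
  commands=[
    [[0,-1,0,0],[0,-1,0,0],[0,-1,0,0],[0,-1,0,0],[0,-1,0,0],[0,-1,0,0],[0,-1,0,0],[0,-0.8,0,0]],
  ],
)

```text
clock: 4.1
tool_pos: [0.5017, 0.2619, 0.0864]
orientation: [-142.2, 90.0, -37.6]
force: [-0.4, -1.3, 1.0]
opening: 0.0005
```

Request:
move_arm(
  commands=[
    [[0.3,-0.5,0,0],[0.3,-0.3,0,0],[0.3,0,0,0],[0.2,0,0,0],[0.2,0,0,0],[0,0,0,0]],
  ],
)

```text
clock: 4.7
tool_pos: [0.508, 0.2635, 0.0733]
orientation: [109.1, 90.0, -146.3]
force: [0.1, -0.1, 0.5]
opening: -0.0001
```

Expected contact is near 0.0715. I'll go down in small steps, watching the force.

Request:
move_arm(
  commands=[
    [[0.15,0,0,0],[0.15,0,0,0],[0,0,0,0]],
  ],
)

```text
clock: 5.0
tool_pos: [0.5084, 0.2637, 0.0716]
orientation: [-95.4, 90.0, 9.2]
force: [-3.6, -0.9, 9.7]
opening: 0.0005
```

Request:
move_arm(
  commands=[
    [[0.1,0,0,0],[0.1,0,0,0],[0,0,0,0],[0,0,0,0]],
  ],
)

```text
clock: 5.4
tool_pos: [0.5086, 0.2637, 0.0713]
orientation: [-86.0, 89.9, 18.7]
force: [-9.7, -2.3, 24.2]
opening: 0.0001
```

Request:
move_arm(
  commands=[
    [[-1,0,0,0],[-3,0,0,0],[-4,0,0,0],[-4,0,0,0],[0,2,-4,0],[0,2,-4,0],[0,2,-4,0],[0,0,0,0]],
  ],
)

```text
clock: 6.2
tool_pos: [0.4786, 0.1286, 0.1888]
orientation: [69.9, 90.0, 174.4]
force: [0.4, 0.8, 0.0]
opening: 0.0002
```

```bash
python3 - <<'E'
from h import *
print(get_obs()['tool_pos'])
im,d,P=look('side');cv2.imwrite('pics/s2.png',cv2.resize(im[200:320,200:360,::-1],(800,600)))
hsv=cv2.cvtColor(im,cv2.COLOR_RGB2HSV).astype(int);m=(hsv[...,0]>100)&(hsv[...,0]<125)&(hsv[...,1]>90)&(P[...,0]<.6)&(P[...,1]>.15)&(P[...,1]<.36)
n,l,s,c=cv2.connectedComponentsWithStats(m.astype(np.uint8))
for i in range(1,n):
    if s[i,4]>15: q=P[l==i];print(s[i,4],q.mean(0).round(4),np.percentile(q[:,2],[5,95]).round(4))
E
```

```text
[0.47862845 0.12859928 0.18881367]
128 [0.5156 0.2093 0.0717] [0.0666 0.0753]
151 [0.5005 0.2637 0.0715] [0.0677 0.0748]
169 [0.4864 0.3204 0.0718] [0.0692 0.0749]
```

View pics/s2.png

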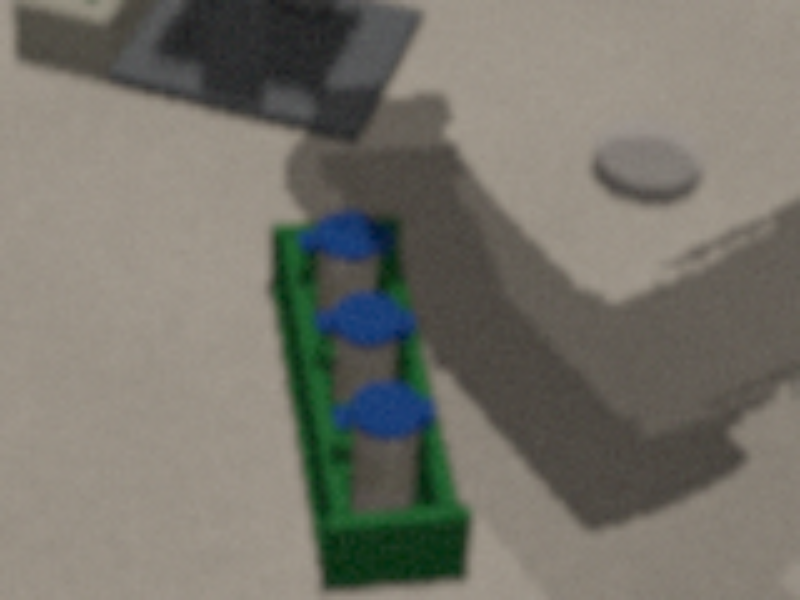

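The side crop shows all three caps flat and shut, at (350,235), (365,318) and (385,408), with z about 0.0715 each. Next is the slide.

Request:
move_arm(
  commands=[
    [[0,0.5,-4,0],[0,0.5,-4,0],[0,0.5,-4,0],[0,0.5,-4,0],[0,0.5,-4,0],[0,0.5,-4,0],[0,0.5,-4,0],[0,0.5,-4,0]],
  ],
  jaw=4,
)

```text
clock: 7.05
tool_pos: [0.5234, -0.1885, 0.1885]
orientation: [-105.2, 90.0, -0.5]
force: [0.3, 1.2, 0.3]
opening: 0.0397
```

Request:
move_arm(
  commands=[
    [[0,0.4,-3,0],[0,0,-2.15,0],[0,0,0,0.11],[0,0,0,0.11],[0,0,0,0],[0,0,0,0]],
  ],
)

```text
clock: 7.65
tool_pos: [0.5321, -0.2378, 0.1884]
orientation: [82.3, 90.0, 174.5]
force: [0.5, -0.3, 0.6]
opening: 0.04
```

Request:
move_arm(
  commands=[
    [[3,0.3,-0.4,0],[3,0,0,0],[3,0,0,0],[3,0,0,0],[0,0,0,0],[0,0,0,0]],
  ],
)

```text
clock: 8.25
tool_pos: [0.5292, -0.2422, 0.0689]
orientation: [111.0, 89.9, -156.9]
force: [-0.0, -0.7, 1.4]
opening: 0.0401
```

```bash
python3 - <<'E'
from h import *
im,d,P,o=wrist('w2');print(o['tool_pos'],o['orientation'])
X,Y,Z=[P[...,i] for i in range(3)]
hsv=cv2.cvtColor(im,cv2.COLOR_RGB2HSV).astype(int);m=(hsv[...,0]>2)&(hsv[...,0]<16)&(hsv[...,1]>120)&(Z<.05)&(X<.6)
q=P[m&(Z>.036)];print(len(q),rect(q),q.mean(0));q=P[m];print(len(q),rect(q))
q=P[(Z>.0035)&(Z<.008)&(abs(X-.53)<.06)&(abs(Y+.242)<.04)];print(len(q),rect(q))
cv2.imwrite('pics/w2b.png',cv2.resize(im[:,:,::-1],(800,600)))
E
```

```text
[ 0.52917394 -0.24215754  0.06890923] [ 110.9733467    89.94662124 -156.89495249]
815 (array([ 526.6, -242.8]), array([39.6,  9.8]), 4.1) [ 0.52557392 -0.24289932  0.03912567]
956 (array([ 526.6, -242.6]), array([39.6, 10.3]), 4.1)
3689 (array([ 524. , -243.1]), array([83.5, 40.1]), 3.4)
```

View pics/w2b.png

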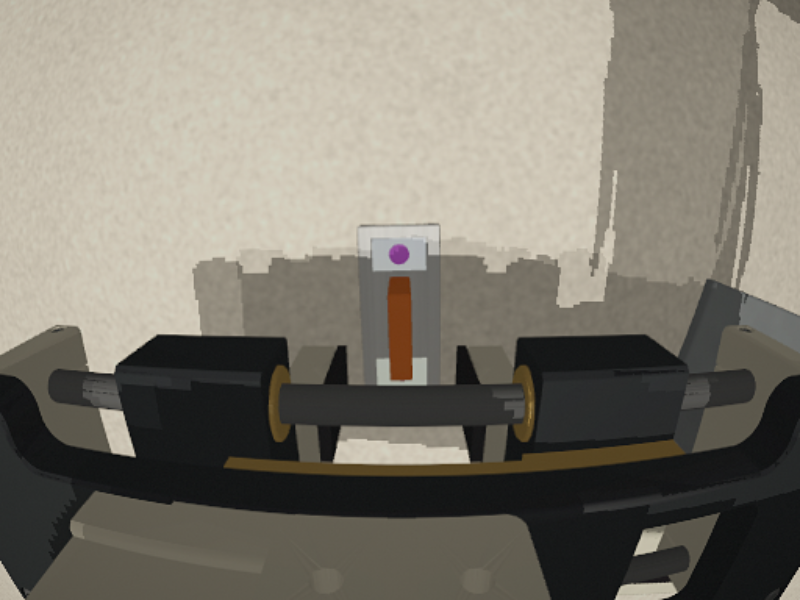

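The wrist view has the fin centred between the fingers at (400,330), turned about 1.5° more than the tool. I'll correct that and descend.

Request:
move_arm(
  commands=[
    [[1.5,0.2,-0.05,-0.025],[1.5,0,0,0],[1.5,0,0,0],[1.2,0,0,0],[0,0,0,0],[0,0,0,0]],
  ],
)

```text
clock: 8.9
tool_pos: [0.5275, -0.243, 0.0125]
orientation: [-110.6, 89.9, -17.2]
force: [-0.0, -0.6, -0.3]
opening: 0.04
```

Request:
move_arm(
  commands=[
    [[0,0,0,0],[0,0,0,0],[0,0,0,0],[0,0,0,0],[0,0,0,0]],
  ],
  jaw=0,
)

```text
clock: 9.4
tool_pos: [0.527, -0.2429, 0.0118]
orientation: [-104.9, 90.0, -11.5]
force: [-0.4, 0.1, 3.0]
opening: 0.0103
```

Request:
move_arm(
  commands=[
    [[-1,0,0,0],[-2,0,0,0],[-3,0,0,0],[-4,0,0,0],[-4,0,0,0],[-2,0,0,0],[0,0,0,0],[0,0,0,0]],
  ],
)

```text
clock: 10.2
tool_pos: [0.5266, -0.2427, 0.1721]
orientation: [-76.5, 89.9, 16.9]
force: [-0.5, 0.3, -1.7]
opening: 0.0098
```

```bash
python3 - <<'E'
from h import *
im,d,P,o=wrist('w3');print(o['tool_pos'],o['orientation'],o['opening'])
X,Y,Z=[P[...,i] for i in range(3)]
t=o['tool_pos'];print('z under',np.nanpercentile(Z[(abs(X-t[0])<.05)&(abs(Y-t[1])<.03)],[2,10,30,50]))
hsv=cv2.cvtColor(im,cv2.COLOR_RGB2HSV).astype(int);m=(hsv[...,0]>2)&(hsv[...,0]<16)&(hsv[...,1]>120)&(X<.6)&(Z<t[2]+.04)&(Z>.1)
q=P[m];print(len(q),rect(q) if len(q) else 0)
q=P[(Z>t[2]-.03)&(Z<t[2]-.003)&(abs(X-.53)<.08)&(abs(Y+.242)<.04)];c=q.mean(0);w,v=np.linalg.eigh(np.cov((q-c).T));print(len(q),rect(q),c,v[:,0])
E
```

```text
[ 0.52664121 -0.24268795  0.17210479] [-76.51145087  89.94133095  16.90336056] 0.009840597116507593
z under [-0.00073988  0.16481211  0.25455097  0.26114011]
1279 (array([ 526.1, -242.8]), array([40. , 11.9]), 2.9)
4005 (array([ 526.4, -242.7]), array([90.1, 40.2]), 3.4) [ 0.49858668 -0.24437486  0.16460437] [-0.00369926 -0.00220919  0.99999072]
```

The carrier is held level, with the plate centred on the TCP and its underside 12.5 mm below it. Now over the stage.

Request:
move_arm(
  commands=[
    [[0,-1.25,3.6,0],[0,-1.25,3.6,0],[0,-1.25,3.6,0],[0,-1.25,3.6,0],[0,-1.25,3.6,0],[0,-1.25,3.7,0],[0,0,0,0.135],[0,0,0,0.135]],
  ],
)

```text
clock: 11.05
tool_pos: [0.588, -0.0204, 0.1696]
orientation: [114.2, 89.8, -168.0]
force: [-0.2, -1.5, -1.3]
opening: 0.0097
```

Request:
move_arm(
  commands=[
    [[0,0,0,0],[0,0,0,0]],
  ],
)

```text
clock: 11.25
tool_pos: [0.5881, -0.0219, 0.1704]
orientation: [115.1, 89.9, -166.8]
force: [-0.4, -0.9, -0.3]
opening: 0.0101
```

```bash
python3 - <<'E'
from h import *
im,d,P,o=wrist('w4');print(o['tool_pos'],o['orientation'],o['opening'],o['force'])
X,Y,Z=[P[...,i] for i in range(3)];t=o['tool_pos']
hsv=cv2.cvtColor(im,cv2.COLOR_RGB2HSV).astype(int);H,S=hsv[...,0],hsv[...,1]
near=(abs(X-t[0])<.12)&(abs(Y-t[1])<.12)
for k,m in dict(plate=near&(Z>.155)&(Z<.17),yel=near&(H>17)&(H<32)&(S>130)&(Z>.05)&(Z<.11),red=near&((H<4)|(H>172))&(S>130)&(Z<.12),cheek=near&(Z>.08)&(Z<.09),base=near&(Z>.006)&(Z<.1)).items():
    q=P[m]
    if len(q)>10:print(k,len(q),rect(q),q.mean(0).round(4),np.percentile(q[:,2],97).round(4))
cv2.imwrite('pics/w4b.png',cv2.resize(im[:,:,::-1],(800,600)))
E
```

```text
[ 0.58812635 -0.02193228  0.17044885] [ 115.07303039   89.87833055 -166.75123682] 0.010074590107490528 [-0.44157901 -0.93691335 -0.31335289]
plate 4034 (array([587.7, -22.3]), array([40.4, 89.7]), 77.9) [ 0.5606 -0.0164  0.1631] 0.1645
yel 402 (array([553.4, -13.3]), array([55.8,  5.2]), 76.6) [ 0.5533 -0.0133  0.0848] 0.087
cheek 1721 (array([578.6, -18.9]), array([121.1,  55.7]), 78.1) [ 0.5816 -0.0187  0.084 ] 0.087
base 9379 (array([573. , -17.6]), array([124.9, 122. ]), 77.7) [ 0.5558 -0.0138  0.0458] 0.0859
```

View pics/w4b.png

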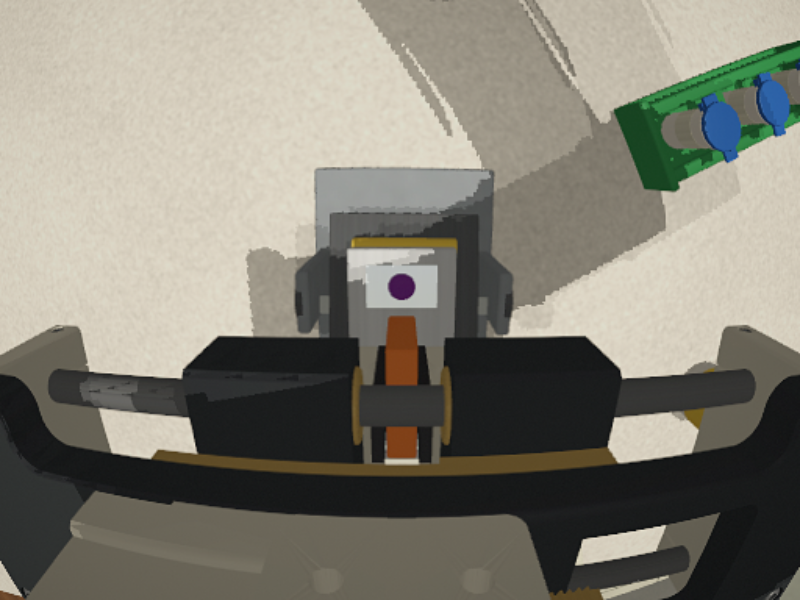

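The wrist view shows the carrier square above the stage: plate and yellow bar (405,242) are parallel and the cheeks (305,300)/(500,295) are symmetric. I'll lower to first contact.

Request:
move_arm(
  commands=[
    [[1.5,0,0,0],[1.5,0,0,0],[1.5,0,0,0],[0.6,0,0,0],[0,0,0,0],[0,0,0,0]],
  ],
)

```text
clock: 11.9
tool_pos: [0.5891, -0.022, 0.121]
orientation: [-96.1, 90.0, -18.1]
force: [0.3, 0.5, -1.3]
opening: 0.0098
```

Request:
move_arm(
  commands=[
    [[0.1,0,0,0],[0.1,0,0,0],[0,0,0,0]],
  ],
)

```text
clock: 12.2
tool_pos: [0.5888, -0.0217, 0.1188]
orientation: [-56.8, 90.0, 21.1]
force: [-0.0, 0.0, -0.8]
opening: 0.0096
```

Request:
move_arm(
  commands=[
    [[0.1,0,0,0],[0,0,0,0],[0,0,0,0]],
  ],
)

```text
clock: 12.5
tool_pos: [0.5888, -0.0217, 0.1176]
orientation: [-70.8, 90.0, 7.2]
force: [-0.9, -0.6, -0.3]
opening: 0.01
```

Request:
move_arm(
  commands=[
    [[0.1,0,0,0],[0.1,0,0,0],[0,0,0,0],[0,0,0,0]],
  ],
)

```text
clock: 12.9
tool_pos: [0.5887, -0.0218, 0.1155]
orientation: [121.2, 90.0, -160.9]
force: [0.2, 0.7, -1.3]
opening: 0.0099
```

Request:
move_arm(
  commands=[
    [[0.1,0,0,0],[0,0,0,0],[0,0,0,0]],
  ],
)

```text
clock: 13.2
tool_pos: [0.5887, -0.0218, 0.1145]
orientation: [112.8, 90.0, -169.2]
force: [0.3, -0.3, -1.1]
opening: 0.0094
```

Request:
move_arm(
  commands=[
    [[0.1,0,0,0],[0,0,0,0],[0,0,0,0]],
  ],
)

```text
clock: 13.5
tool_pos: [0.5888, -0.0218, 0.1136]
orientation: [-51.7, 90.0, 26.3]
force: [0.2, -0.2, -0.9]
opening: 0.0094
```

Request:
move_arm(
  commands=[
    [[0.1,0,0,0],[0,0,0,0],[0,0,0,0]],
  ],
)

```text
clock: 13.8
tool_pos: [0.589, -0.0218, 0.1127]
orientation: [-80.2, 90.0, -2.2]
force: [0.8, -1.1, 0.4]
opening: 0.0098
```

Request:
move_arm(
  commands=[
    [[0.1,0,0,0],[0,0,0,0],[0,0,0,0]],
  ],
)

```text
clock: 14.1
tool_pos: [0.5891, -0.0218, 0.1118]
orientation: [-81.1, 90.0, -3.1]
force: [1.0, -0.2, 1.5]
opening: 0.01
```

Light contact on the upper bar. I'll loosen the grip briefly so that the carrier settles on both bars, follow it down, and grip again.

Request:
move_arm(
  commands=[
    [[0,0,0,0],[0.2,0.15,0,0],[0.3,0.15,0,0]],
  ],
  jaw=1.2,
)

```text
clock: 14.4
tool_pos: [0.5854, -0.0211, 0.1061]
orientation: [93.9, 90.0, 171.9]
force: [0.4, 0.4, -0.2]
opening: 0.0119
```

```bash
cat > chk.py <<'E'
from h import *
import sys
im,d,P,o=wrist(sys.argv[1]);print(o['tool_pos'],o['opening'],o['force'].round(2),o['moment'].round(3))
X,Y,Z=[P[...,i] for i in range(3)];t=o['tool_pos']
hsv=cv2.cvtColor(im,cv2.COLOR_RGB2HSV).astype(int);H,S=hsv[...,0],hsv[...,1]
xs=np.array([.978,-.208,0]);ys=np.array([.208,.978,0]);m0=np.array([.5887,-.0212,.09])
D=P-m0;a=D@xs;b=D@ys
def plane(m,k):
    q=np.stack([a[m],b[m],D[...,2][m]],1)
    if len(q)<20: print(k,len(q));return
    A=np.c_[q[:,0],q[:,1],np.ones(len(q))];ok=np.ones(len(q),bool)
    for _ in range(4):
        c=np.linalg.lstsq(A[ok],q[ok,2],rcond=None)[0];r=q[:,2]-A@c;ok=abs(r)<.002
    rr=cv2.minAreaRect((q[ok,:2]*1000).astype(np.float32))
    print(k,ok.sum(),'slope x,y',c[:2].round(3),'z at mid',(c[2]*1000).round(1),'a range',np.percentile(q[ok,0]*1000,[1,99]).round(1),'b',np.percentile(q[ok,1]*1000,[1,99]).round(1),'rect',np.round(rr[0],1),np.round(rr[1],1),round(rr[2],1))
w=(abs(a)<.07)&(abs(b)<.045)
plane(w&(abs(b)<.021)&(D[...,2]<.02)&(D[...,2]>-.03)&(a<-.015)&(S<90),'plate')
for s,e in ((.001,.09),):
    m=w&(H>2)&(H<16)&(S>120)&(D[...,2]>.0)&(D[...,2]<.06);plane(m,'fin')
m=w&(H>17)&(H<32)&(S>130)&(D[...,2]<.03);q=P[m]
if len(q)>5: print('yel',len(q),(a[m].mean()*1000).round(1),np.percentile(D[...,2][m]*1000,[50,97]).round(1))
for n in ['side']:
    im2,_=snapshot(n);cv2.imwrite(f'pics/{sys.argv[1]}_side.png',im2[:,:,::-1])
    sd=cv2.resize(im2[140:240,190:324,::-1],(800,600),interpolation=2)
cv2.imwrite(f'pics/{sys.argv[1]}_c.png',np.hstack([cv2.resize(im[100:320,130:390,::-1],(400,600)),cv2.resize(sd,(400,300)).repeat(1,0) if 0 else cv2.resize(sd,(400,600))]))
E
python3 chk.py w5
```

```text
[ 0.58538698 -0.02107461  0.1061497 ] 0.011911429271517712 [ 0.36  0.4  -0.17] [-0.033 -0.002 -0.028]
plate 3156 slope x,y [ 0.233 -0.003] z at mid 9.5 a range [-46.2 -15.5] b [-20.1  19.3] rect [-30.8  -0.4] [39.8 31.5] 90.0
fin 1054 slope x,y [ 0.239 -0.025] z at mid 45.4 a range [-30.1   7.7] b [-5.3  4.4] rect [-11.   -0.5] [ 9.8 39. ] 89.9
yel 370 -33.8 [-4.4 -2.9]
```

View pics/w5_c.png

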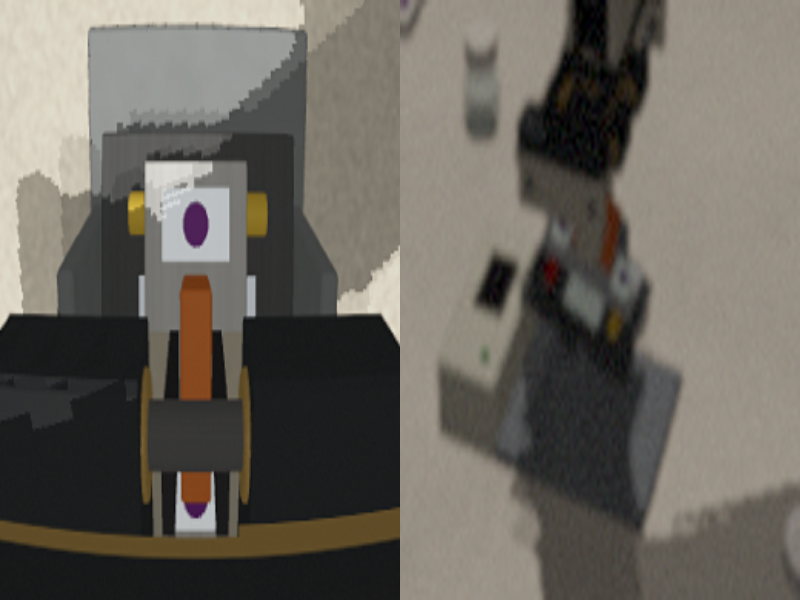

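The wrist view shows the carrier resting squarely on both bars, with yellow ends visible at (137,213) and (257,213). The plate slope is 0.233, the fin is centred and nothing is sliding. I'll grip again.

Request:
move_arm(
  commands=[
    [[0,0,0,0],[0,0,0,0],[0,0,0,0],[0,0,0,0]],
  ],
  jaw=0,
)

```text
clock: 14.9
tool_pos: [0.5858, -0.0211, 0.1065]
orientation: [116.8, 90.0, -165.2]
force: [-0.1, 0.5, -1.3]
opening: 0.0095
```

Request:
move_arm(
  commands=[
    [[0.1,0,0,0],[0.1,-0.05,0,0],[0,0,0,0],[0,0,0,0]],
  ],
)

```text
clock: 15.3
tool_pos: [0.5863, -0.0212, 0.1048]
orientation: [-117.9, 90.0, -39.9]
force: [-1.4, 1.0, 4.8]
opening: 0.0095
```

Request:
move_arm(
  commands=[
    [[0.1,0,0,0],[0.1,-0.05,0,0],[0,0,0,0],[0,0,0,0]],
  ],
)

```text
clock: 15.7
tool_pos: [0.5867, -0.0213, 0.1029]
orientation: [-136.8, 90.0, -58.8]
force: [-2.6, 1.1, 6.9]
opening: 0.0096
```

Request:
move_arm(
  commands=[
    [[0.1,-0.02,0,0],[0,0,0,0],[0,0,0,0],[0,0,0,0],[0,0,0,0],[0,0,0,0]],
  ],
)

```text
clock: 16.3
tool_pos: [0.5869, -0.0213, 0.1022]
orientation: [-77.2, 90.0, 0.8]
force: [-4.3, 1.5, 8.1]
opening: 0.0096
```

```bash
python3 chk.py w6
```

```text
[ 0.58692681 -0.02134604  0.10216972] 0.009618247551345207 [-4.26  1.55  8.15] [ 0.501  1.535 -0.036]
plate 3026 slope x,y [ 0.231 -0.001] z at mid 5.2 a range [-44.7 -15.4] b [-20.1  18.8] rect [-29.9  -0.7] [40.4 29.9] 90.0
fin 1047 slope x,y [0.235 0.001] z at mid 41.1 a range [-28.5  10. ] b [-5.3  4. ] rect [-9.1 -0.5] [ 9.8 39.2] 89.7
yel 366 -32.9 [-8.5 -6.7]
```

View pics/w6_c.png

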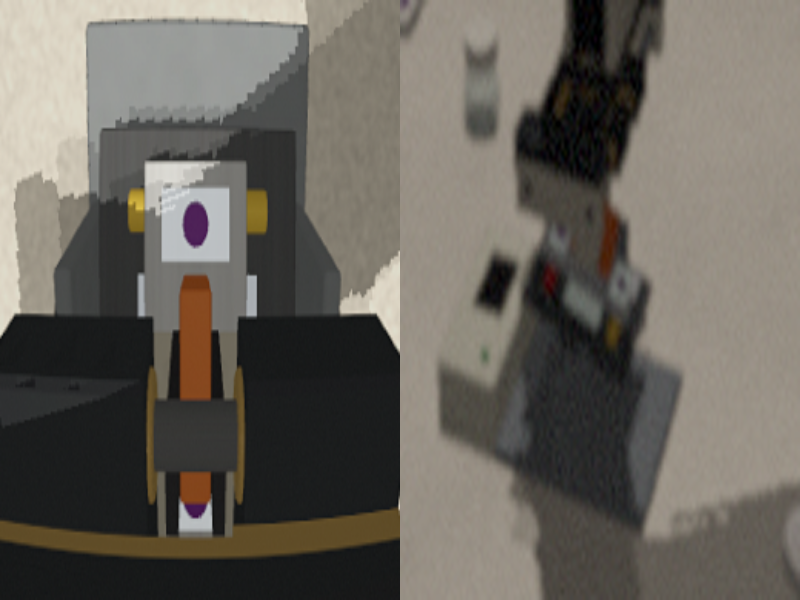

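The wrist view shows the carrier pressed evenly: slope 0.231, and the yellow bar about 4 mm lower than before. Plate top is 5.2 mm above the stage midpoint (5.1 is ideal for half-way), and the normal force is about 10 N. Handing in.

```bash
python3 -c "
from h import *
close_job();o=get_obs();print(o['clock'],o['tool_pos'],o['force'])"
```

```text
the job is handed in; nothing more can be done
the job is handed in; nothing more can be done
```

I pressed the open middle vial's cap shut, then lifted the carrier by its fin and set it on the stage. The job was handed in at about 16.4 s with the carrier still gripped and pressing both bars about half-way.

- **Caps:** I pushed the open cap over with closed fingers and pressed it down with about 24 N. The check picture taken right afterwards showed all three caps flat, at about 71.5 mm. I did not look at them again before handing in.
- **Tilting:** the arm interface cannot tilt the tool. I touched the upper bar lightly, loosened the jaws for a moment so the carrier settled on both bars, gripped it again and pressed along the slope.
- **Last checks on the stage:**
  - The carrier's slope was 0.231, against 0.233 when it lay freely on both bars. That puts the two bars within about 0.2 mm of each other.
  - The plate's top was 5.2 mm above the stage midpoint, where half-way should give about 5.1 mm.
  - The carrier was within about 2 mm of the middle and square to the stage within about 1°.
  - The force was about 10 N, slightly under the roughly 11 N expected for exactly half-way, so the bars are probably pressed 4 to 4.5 mm.
- **Not confirmed:** the bar readings are inferred from the pictures and the force, since they cannot be read directly. The last state print after hand-in was refused. I did not measure the bottle, jar and dish again, but the arm never came near them.

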